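# Rock the jammed masher out of its stand

### The job

The wooden masher is jammed upright in its dark wooden stand, its neck held between two stiff cork-tipped yellow jaws. Rock its handle over towards one jaw and then towards the other, so that both jaws are pushed well back while the masher's foot is still in the stand; then lift it out and set it down gently, upright, near the middle of the round cork trivet (not on the pot lid), holding it until it stands there, and let go.

Things in the scene. Friction and masses are not known exactly. Their poses are not given: they have to be found in the camera images.
- masher: Pale wooden masher, round, 195 mm tall, 0.22 kg. Origin: centre of its flat foot; z up along the handle. Head 50 mm across up to 64 mm; 45 degree shoulder to 32 mm across at 73 mm; straight 32 mm handle up to 185 mm, blunt end. At the start its axes are the stand's. Grip the handle from above about 150 mm over the origin, fingers closing along x; 30 N grip holds it.
- stand: Dark wooden stand, fixed. Origin: centre of underside. Base 120 (x) by 190 (y) by 12 mm; the foot rests on it in a 10 mm high rim with 4 mm play. Posts at y = +-70 mm, 120 mm tall, carry the jaws. A straight pull jams the shoulder under the jaws. Held 150 mm up, rock it 25 mm to +y, then -y, tilting the tool 10 degrees with it; it pivots on its foot's edge. Raise the foot 130 mm to clear.
- jaw_left (a joint): Left jaw, on the stand's +y side: yellow bar with cork tip, 34 mm wide, 88 to 108 mm over the counter. Value in m: 0 = closed on the neck (as at the start), grows to 0.022 as the handle pushes it outwards (+y). About 18 N of dry friction; it stays where it is pushed. With both at 0.009 or more the head passes.
- jaw_right (a joint): Right jaw, on the stand's -y side, the mirror image: 0 = closed, grows to 0.022 as it is pushed outwards (-y); about 18 N of dry friction, stays where it is pushed.
- trivet: Round brown cork trivet, 136 mm across, 12 mm thick, fixed flat on the counter. Origin: centre of its underside, top 12 mm above. The aluminium pot lid nearby (160 mm across, with a knob, 42 mm tall) is not the place; nothing taller stands within 90 mm of trivet or stand, save the stand itself.
Mind the look-alikes: they are no part of the job. There is more than one size of the masher; the one meant has the size given above.

How it is judged:
On the way, in this order (a step that is already met when the one before it is completed fails the run):
1. the masher is rocked to both sides: both jaws are pushed back by 6 mm or more while its foot is still down in the stand (underside less than 30 mm over the counter) (value of joint each of jaw_left, jaw_right above 0.006 m and height (world z) of masher below 0.03 m), for 0.1 s.
2. the masher, still held in the fingers, is down on the trivet: within 35 mm of its middle, underside no more than 8 mm above its top (horizontal distance between masher and trivet below 0.035 m and z of masher in the frame of trivet between 0.006 and 0.02 m and contact force between the fingers and masher above 0.5 N), for 0.1 s.
At the end, for the whole second after the job is handed in: The masher stands upright (within 10 degrees), at rest and released, with its underside on the top of the trivet and within 35 mm of the trivet's middle (horizontal distance between masher and trivet below 0.035 m and z of masher in the frame of trivet between 0.008 and 0.016 m and angle between masher's own z axis and vertical below 0.17 rad and linear speed of masher below 0.03 m/s); the robot touches nothing.
It also fails if it takes over 56 s, if anything falls off the work surface, if the arm or the gripper's body presses on something with over 40 N, if the wrist force passes 120 N, or if a joint passes its speed limit or range.

### The arm

A 7-joint arm with a two-finger parallel gripper is mounted at the origin on the work surface. World frame = base frame: x ahead of the robot, y to its left, z up, the work surface at z = 0. Lengths are in m, angles in rad, forces in N, time in s.
With the tool pointing down it reaches from about 0.4 to 0.875 m from the base axis. Payload 4.4 kg.
Tool frame: the origin (TCP) lies on the centre line of the jaws, within the pads' length; the fingertips stand 19 mm ahead of it and the grasp point (between the pads) is the TCP; z points along the fingers, y is the line along which they close (so a half turn about z gives the same grasp; the last joint's range is limited). The gripper opens to 85 mm and grips with 20 to 120 N. Pads are 22 mm wide; open, the fingers measure 114 mm over their backs; the gripper's body (76 mm by 85 mm) begins 54 mm behind the grasp point. The pads swing forward as they close: fully open they stand 13 mm farther back than shut.
Start: joints at [1.227, 0.628, 0.038, 1.517, -0.027, 0.996, -0.02], TCP at [0.178, -0.625, 0.25] pointing down, gripper open.
Joint ranges: [-3.06, 3.06], [-0.37, 2.12], [-1.25, 1.32], [0.18, 2.47], [-1.1, 4.24], [0.23, 1.98], [-2.94, 2.94]. Speed limits (rad/s): [2.57, 2.57, 3.14, 3.14, 3.14, 3.14, 3.14].

### API

Orientations are given as a unit quaternion [w, x, y, z].
In Python, from plant import observe, snapshot, camera_info, job_done gives the robot as it stands. The module is installed in compiled form; this text tells all that it offers.
- The arm moves only by the tool arm_command, never from a script. Its argument "rows" is a list of rows, each an object of numbers: "tx", "ty", "tz": the shift along the tool's x, y, z in mm; "spin": the turn about the tool's z in rad. In form: [{"tx": .., "ty": .., "tz": .., "spin": ..}, ...]. A call has exactly 5 rows; each row shifts and turns the commanded pose from where the row before left it, along the tool's axes as they then stand; what a row does not reach is not made up. A row lasts 1/12 s, in which the tool goes at most 41.7 mm and 7.16 degrees, less where a joint would pass 70% of its speed; a pose out of reach is approached as far as the arm can. A call with a gripper value outside its range is refused whole. "fingers" is the opening in per cent of the stroke, from 0 (shut) to 100 (fully open), set as the call begins (left out, the last holds). The fingers move at their own pace and stop on an object; "force" is the grip in N (left out, the last holds). Time passes only in rows, so rows that do not move let the fingers close, or fill a call up. It gives the time, the measured TCP pose, the force, the opening and the grip force at its end, in the units of the state.
- observe(): the state, without advancing time (a new reading comes with each control period).
- snapshot(name): name is "scene" or "top" or "wrist"; returns the picture (384x512x3 uint8, red, green, blue); there is no depth.
- camera_info(name): a dict with "fx", "fy", "cx", "cy" (pixels), "k1" (the pictures are not rectified: a ray, as slopes to the right and down, at radius r is drawn at 1 + k1 r^2 times it, then the intrinsics apply), "position" and "orientation" of the camera in the world. Camera axes: x right, y down, z forward; pixel columns grow to the right and rows downward; lengths in m; the calibration is good to about 2 mm. A picture is of the moment at which its call begins: read the wrist's pose just before it. camera_info takes no time and is no camera call; for the wrist camera it gives the pose at the moment of the call.
- job_done(): hands the job in; it is judged then, once.
The state is a dict: "t": time; "qpos": joint angles; "joint_vel": joint speeds; "joint_torque": joint torques, N m; "eef_pos": TCP position; "orientation": TCP orientation; "ft_force": force on the tool from outside, world axes, zero at the start; "ft_torque": the same for the moment, N m; "width": opening from 0.0 (shut) to 1.0 (fully open); "gripper_force": force on a finger pad.
Only numpy, scipy, OpenCV 4.12 (cv2) and the standard library are available. Lean on these libraries where they do the work, as an engineer would, in place of code of your own. Each camera call takes 0.05 s, during which the arm holds its last target. There are 200 camera calls.

## Working session

There is one attempt and no reset: what is moved stays moved. The work goes in short steps, Python scripts to look and compute and a tool call to move; the robot and the scene stay as the last step left them, time stands still between calls to the robot, and variables do not carry over. Pictures are saved under pics/ and viewed, at most 10 in all, crops included, and the job is handed in when it is done.

Besides the shell and the picture viewer there is one more tool, called after "Call:" as a command line: name --argument value ..., lists and objects as JSON in quotes. arm_command: Moves the arm, as the interface text tells. Its arguments: {"type":"object","properties":{"rows":{"type":"array","items":{"type":"object","properties":{"tx":{"type":"number"},"ty":{"type":"number"},"tz":{"type":"number"},"spin":{"type":"number"}}}},"fingers":{"type":"number"},"force":{"type":"number"}},"required":["rows"]}

```bash
mkdir -p pics
cat > h.py <<'E'
import numpy as np, cv2
from scipy.spatial.transform import Rotation as R
from plant import observe, snapshot, camera_info, job_done
def rot(q): return R.from_quat([q[1],q[2],q[3],q[0]]).as_matrix()
def save(img,n): cv2.imwrite('pics/'+n,img[:,:,::-1])
def p2w(ci,u,v,z):
    "pixel -> world at height z"
    d=np.array([(u-ci['cx'])/ci['fx'],(v-ci['cy'])/ci['fy']]); s=d.copy()
    for _ in range(30): s=d/(1+ci['k1']*(s@s))
    r=rot(ci['orientation'])@np.array([s[0],s[1],1.]); p=np.array(ci['position'])
    return p+r*(z-p[2])/r[2]
def w2p(ci,P):
    c=rot(ci['orientation']).T@(np.array(P)-ci['position']); s=c[:2]/c[2]; s=s*(1+ci['k1']*(s@s))
    return np.array([s[0]*ci['fx']+ci['cx'],s[1]*ci['fy']+ci['cy']])
E
python3 - <<'E'
from h import *
for n in('scene','top'):
    print(n,camera_info(n))
a=snapshot('scene');b=snapshot('top');save(a,'scene.png');save(b,'top.png')
o=observe();print(o['t'],o['eef_pos'],o['orientation'],o['width'])
E
```

```text
scene {'fx': 379.4668947658745, 'fy': 379.4668947658745, 'cx': 250.01810732384413, 'cy': 199.67616709224995, 'k1': -0.1165735574597316, 'position': array([1.04185186, 0.06413433, 0.62386027]), 'orientation': array([-0.2338668 ,  0.62378855,  0.69367984, -0.27386574])}
top {'fx': 385.7918992785968, 'fy': 385.7918992785968, 'cx': 252.51053298559435, 'cy': 197.11758313886028, 'k1': -0.10371638035869146, 'position': array([0.31590659, 0.01869693, 0.96550079]), 'orientation': array([ 0.07132207, -0.6984473 ,  0.70896213, -0.06676248])}
0.1 [ 0.17811371 -0.62455515  0.24947812] [-8.56498486e-04  9.90371491e-01  1.38432510e-01 -1.30877270e-04] 0.9991970741962676
```

View pics/scene.png

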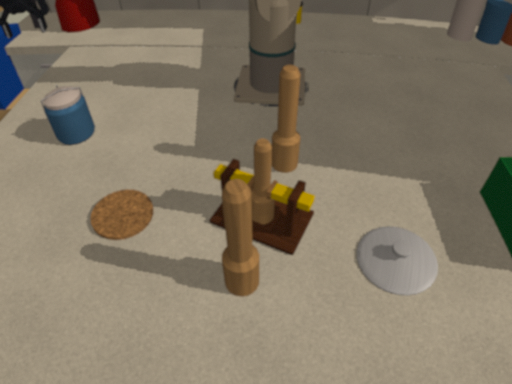

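View pics/top.png

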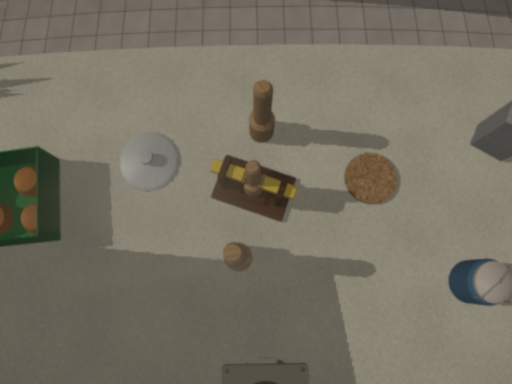

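Both pictures show three mashers: one in the stand at top(253,170)/scene(263,180), and two free-standing look-alikes at top(262,110)/scene(240,240) and top(235,255)/scene(287,120). The one held by the yellow jaws is the target. The trivet is at top(371,178) and the pot lid at top(149,161), which is not the place. I'll check the choice in a close crop.

Run:
```python
from h import *
b=cv2.imread('pics/top.png'); ci=camera_info('top')
c=cv2.resize(b[130:240,190:330],None,fx=5.5,fy=5.5,interpolation=cv2.INTER_CUBIC);cv2.imwrite('pics/crop.png',c)
for n,u,v,z in [('masher top',253,166,.207),('trivet',371,178,.012),('tallA base',262,130,0),('B top',234,250,.2),('lid',149,161,.01),('jawL',216,167,.098),('jawR',291,191,.098)]: print(n,p2w(ci,u,v,z).round(3))
hsv=cv2.cvtColor(b,cv2.COLOR_BGR2HSV)
m=cv2.inRange(hsv,(20,180,90),(35,255,255)); print(cv2.connectedComponentsWithStats(m)[2:])
m=cv2.inRange(hsv[:, :],(5,90,40),(18,255,160))
m[:, :340]=0;m[:,410:]=0;m[:140]=0;m[215:]=0
ys,xs=np.nonzero(m);e=cv2.fitEllipse(cv2.convexHull(np.c_[xs,ys].astype(np.int32)));print(e,p2w(ci,*e[0],.012))
```

```text
masher top [0.531 0.021 0.207]
trivet [ 0.55  -0.281  0.012]
tallA base [ 0.688 -0.004  0.   ]
B top [0.362 0.061 0.2  ]
lid [0.605 0.291 0.01 ]
jawL [0.561 0.107 0.098]
jawR [ 0.501 -0.066  0.098]
(array([[     0,      0,    512,    384, 196608]], dtype=int32), array([[255.5, 191.5]]))
((370.4574890136719, 177.84666442871094), (49.41120147705078, 52.33537292480469), 124.9331283569336) [ 0.55048671 -0.2796704   0.012     ]
```

View pics/crop.png

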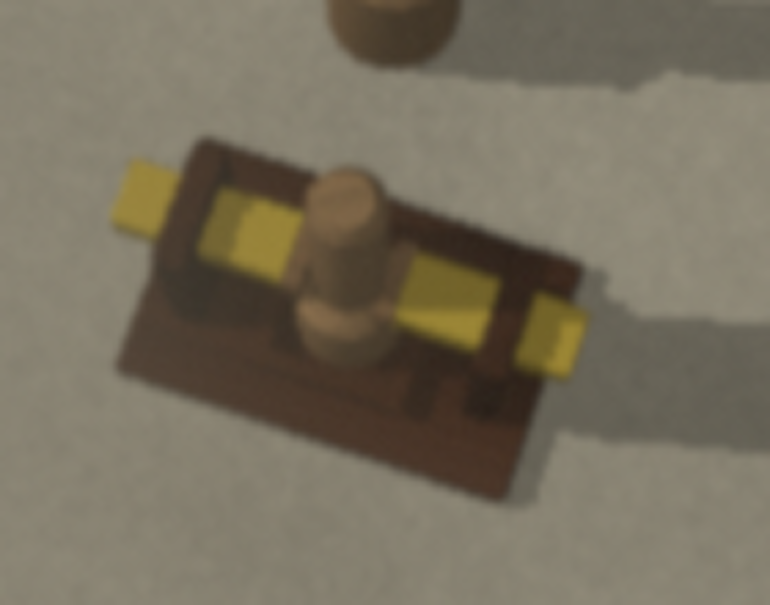

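The crop confirms it: the masher's neck sits between the yellow bars. The stand's base corners are at full-image pixels (227.3,155.1), (296,178.7), (281.5,220.9) and (211.5,197.3). The handle top is at (252.7,166.4).

```bash
cat >> h.py <<'E'
def plan(T,ang=None):
    "tool-axis shift to reach world T (metres); spin to bring tool y (mod pi) to world angle ang"
    o=observe(); Rm=rot(o['orientation']); print('t',o['t'],'eef',np.round(o['eef_pos'],4),'tool x',Rm[:,0].round(3),'z',Rm[:,2].round(3))
    print('shift mm',(Rm.T@(np.array(T)-o['eef_pos'])*1000).round(1))
    if ang is not None:
        a=np.arctan2(Rm[1,1],Rm[0,1]); d=(ang-a+np.pi/2)%np.pi-np.pi/2; print('spin (about tool z, down)',-d)
E
python3 - <<'E'
from h import *
ci=camera_info('top')
C=np.array([p2w(ci,*p,.012) for p in [(227.3,155.1),(296,178.7),(281.5,220.9),(211.5,197.3)]])
print(C.round(4)); print('sides',[np.linalg.norm(C[i]-C[i-1]).round(4) for i in range(4)])
c=C.mean(0);print('centre',c)
y=(C[0]+C[3]-C[1]-C[2])[:2]; ay=np.arctan2(y[1],y[0]); print('y axis deg',np.degrees(ay),'handle',p2w(ci,252.7,166.4,.207),w2p(ci,[c[0],c[1],.207]))
plan([c[0],c[1],.30],ay-np.pi/2)
print('wrist',camera_info('wrist'),observe()['qpos'])
E
```

```text
[[ 0.6164  0.087   0.012 ]
 [ 0.5509 -0.0878  0.012 ]
 [ 0.4434 -0.0478  0.012 ]
 [ 0.506   0.1271  0.012 ]]
sides [np.float64(0.1174), np.float64(0.1867), np.float64(0.1148), np.float64(0.1857)]
centre [0.5291809  0.01960705 0.012     ]
y axis deg 69.87028164079075 handle [0.53002089 0.02124613 0.207     ] [253.5102998  166.78478986]
t 0.1 eef [ 0.1781 -0.6246  0.2495] tool x [ 0.962  0.274 -0.   ] z [-0.     0.002 -1.   ]
shift mm [ 514.2 -523.3  -49.6]
spin (about tool z, down) -0.9417093578272357
wrist {'fx': 269.1906913555093, 'fy': 269.1906913555093, 'cx': 254.60633561783496, 'cy': 188.1031500860932, 'k1': 0.019425046614775055, 'position': array([ 0.2520334 , -0.60435481,  0.37231951]), 'orientation': array([ 0.12056511,  0.78895315, -0.59536615, -0.09249931])} [ 1.22722725  0.6292438   0.03845006  1.5182973  -0.02699849  0.99630252
 -0.02000782]
```

Call:
arm_command --rows '[{"tx":25.7,"ty":-26.2,"tz":-10},{"tx":25.7,"ty":-26.2,"tz":-10},{"tx":25.7,"ty":-26.2,"tz":-10},{"tx":25.7,"ty":-26.2,"tz":-10},{"tx":25.7,"ty":-26.2,"tz":-10}]' --fingers 100 --force 30

```text
validation failed for argument at $.ro...
```

Call:
arm_command --rows '[{"tx":25.7,"ty":-26.2},{"tx":25.7,"ty":-26.2},{"tx":25.7,"ty":-26.2},{"tx":25.7,"ty":-26.2},{"tx":25.7,"ty":-26.2}]'

```text
validation failed for argument at $.ro...
```

Call:
arm_command --rows '[{"tx":25.7,"ty":-26.2},{"tx":25.7,"ty":-26.2},{"tx":25.7,"ty":-26.2},{"tx":25.7,"ty":-26.2},{"tx":25.7,"ty":-26.2}]'

```text
validation failed for argument at $.ro...
```

Call:
arm_command --rows '[{"spin":-0.12},{"spin":-0.12},{"spin":-0.12},{"spin":-0.12},{"spin":-0.12}]'

```text
validation failed for argument at $.ro...
```

Call:
arm_command --rows '[{"spin":-0.12},{"spin":-0.12},{"spin":-0.1},{"spin":0},{"spin":0}]'

```text
validation failed for argument at $.ro...
```

Run:
```python
from h import *
plan([.5295,.0203,.30],np.radians(69.87-90))
```

```text
t 0.1 eef [ 0.1781 -0.6246  0.2495] tool x [ 0.962  0.274 -0.   ] z [-0.     0.002 -1.   ]
shift mm [ 514.7 -523.9  -49.6]
spin (about tool z, down) -0.9417044422681293
```

Call:
arm_command --rows '[{"tx":25.7,"ty":-26.2,"tz":-10,"spin":0},{"tx":25.7,"ty":-26.2,"tz":-10,"spin":0},{"tx":25.7,"ty":-26.2,"tz":-10,"spin":0},{"tx":25.7,"ty":-26.2,"tz":-10,"spin":0},{"tx":25.7,"ty":-26.2,"tz":-10,"spin":0}]' --fingers 100 --force 30

```text
t: 0.52
eef_pos: [0.2663, -0.462, 0.3003]
orientation: [-0.0, 0.99, 0.138, -0.0]
ft_force: [1.4, -0.2, 0.2]
width: 0.999
gripper_force: 0.0
```

Call:
arm_command --rows '[{"tx":25.7,"ty":-26.2,"tz":0,"spin":0},{"tx":25.7,"ty":-26.2,"tz":0,"spin":0},{"tx":25.7,"ty":-26.2,"tz":0,"spin":0},{"tx":25.7,"ty":-26.2,"tz":0,"spin":0},{"tx":25.7,"ty":-26.2,"tz":0,"spin":0}]'

```text
t: 0.93
eef_pos: [0.3539, -0.3009, 0.3002]
orientation: [-0.0, 0.99, 0.138, -0.0]
ft_force: [0.7, 0.6, 0.1]
width: 1.001
gripper_force: 0.0
```

Call:
arm_command --rows '[{"tx":25.7,"ty":-26.2,"tz":0,"spin":0},{"tx":25.7,"ty":-26.2,"tz":0,"spin":0},{"tx":25.7,"ty":-26.2,"tz":0,"spin":0},{"tx":25.7,"ty":-26.2,"tz":0,"spin":0},{"tx":25.7,"ty":-26.2,"tz":0,"spin":0}]'

```text
t: 1.35
eef_pos: [0.4415, -0.1397, 0.3002]
orientation: [-0.0, 0.99, 0.138, -0.0]
ft_force: [1.0, -1.3, 0.8]
width: 0.999
gripper_force: 0.0
```

Call:
arm_command --rows '[{"tx":0,"ty":0,"tz":0,"spin":-0.12},{"tx":0,"ty":0,"tz":0,"spin":-0.12},{"tx":0,"ty":0,"tz":0,"spin":-0.12},{"tx":0,"ty":0,"tz":0,"spin":-0.12},{"tx":0,"ty":0,"tz":0,"spin":-0.12}]'

```text
t: 1.77
eef_pos: [0.441, -0.1412, 0.3001]
orientation: [-0.0, 0.904, 0.428, -0.0]
ft_force: [0.7, 0.4, 0.2]
width: 1.0
gripper_force: 0.0
```

Call:
arm_command --rows '[{"tx":0,"ty":0,"tz":0,"spin":-0.12},{"tx":0,"ty":0,"tz":0,"spin":-0.12},{"tx":0,"ty":0,"tz":0,"spin":-0.1},{"tx":0,"ty":0,"tz":0,"spin":0},{"tx":0,"ty":0,"tz":0,"spin":0}]'

```text
t: 2.18
eef_pos: [0.441, -0.1415, 0.3001]
orientation: [-0.0, 0.821, 0.571, -0.0]
ft_force: [-0.7, -0.3, 0.4]
width: 1.001
gripper_force: 0.0
```

Run:
```python
from h import *
plan([.5295,.0203,.30],np.radians(69.87-90))
```

```text
t 2.1833 eef [ 0.441  -0.1415  0.3001] tool x [0.349 0.937 0.   ] z [-0.  0. -1.]
shift mm [1.825e+02 2.650e+01 1.000e-01]
spin (about tool z, down) -0.004781422753790121
```

Tool x now runs along stand +y, so I'll go above the handle and take one look.

Call:
arm_command --rows '[{"tx":36.5,"ty":5.3,"tz":0,"spin":0},{"tx":36.5,"ty":5.3,"tz":0,"spin":0},{"tx":36.5,"ty":5.3,"tz":0,"spin":0},{"tx":36.5,"ty":5.3,"tz":0,"spin":0},{"tx":36.5,"ty":5.3,"tz":0,"spin":0}]'

```text
t: 2.6
eef_pos: [0.5297, 0.0221, 0.3003]
orientation: [0.0, 0.821, 0.571, -0.0]
ft_force: [0.2, -1.1, 0.7]
width: 1.003
gripper_force: 0.0
```

Run:
```python
from h import *
plan([.5295,.0203,.162],np.radians(69.87-90))
ci=camera_info('wrist');w=snapshot('wrist');save(w,'w1.png')
print('expect handle top',w2p(ci,[.5295,.0203,.207]),'centre foot',w2p(ci,[.5295,.0203,.012]))
```

```text
t 2.6 eef [0.5297 0.0221 0.3003] tool x [ 0.349  0.937 -0.   ] z [-0. -0. -1.]
shift mm [ -1.7   0.5 138.3]
spin (about tool z, down) -0.0050138521645521905
expect handle top [255.04644964 199.32965702] centre foot [254.84908747 156.35745282]
```

View pics/w1.png

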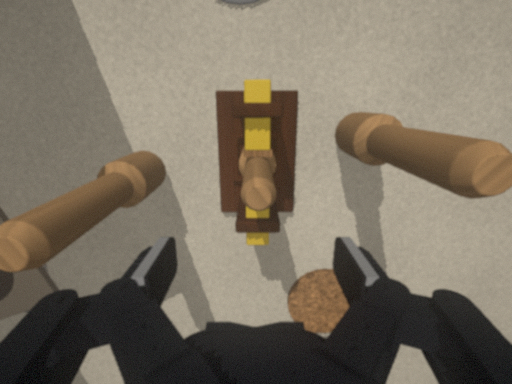

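The wrist view shows the target handle top at about (258,192), with the jaws above and below it at (257,130) and (257,212). The look-alikes are well clear of the fingers at (80,210) and (420,155). I'll compare this with the estimate.

Run:
```python
from h import *
ci=camera_info('wrist')
print('handle',p2w(ci,258,192,.207))
C=np.array([p2w(ci,*p,.012) for p in [(217,91.5),(297.5,91.5),(293.5,212),(220.5,211.5)]]);print(C.mean(0),[np.linalg.norm(C[i]-C[i-1]).round(4) for i in range(4)])
y=(C[0]+C[1]-C[2]-C[3]);print(np.degrees(np.arctan2(y[1],y[0])))
print([w2p(ci,[.5295,.0203,.012]+R.from_euler('z',69.87-90,degrees=True).apply([sx*.06,sy*.095,0])).round(1) for sx,sy in [(-1,1),(1,1),(1,-1),(-1,-1)]])
```

```text
handle [0.53795044 0.0354914  0.207     ]
[0.53801169 0.03155387 0.012     ] [np.float64(0.1855), np.float64(0.1158), np.float64(0.1865), np.float64(0.12)]
70.15325917763974
[array([213.3,  99.7]), array([296. , 100.1]), array([290.3, 220.5]), array([218.1, 220.3])]
```

The wrist view and the top view disagree by about 14 mm, so I'll settle it with the scene camera and the trivet.

Run:
```python
from h import *
s=camera_info('scene');w=camera_info('wrist');t=camera_info('top')
print('scene handle top',p2w(s,262.5,143,.207).round(4))
for n,p in (('L',(212,218)),('bottom',(294,248)),('right',(313,211))): print('scene corner',n,p2w(s,*p,.012).round(4))
for P in ([.5295,.0203,.207],[.538,.0335,.207]): print('pred scene',w2p(s,P).round(1),'top',w2p(t,P).round(1))
print('scene trivet',p2w(s,122,214,.012).round(4),'wrist trivet',p2w(w,319,301,.012).round(4))
# own fingers tip/eef in wrist: projected TCP column
o=observe();print('tcp',o['eef_pos'],w2p(w,o['eef_pos']), 'cam',w['position'])
b=snapshot('top'); a=snapshot('scene'); save(a,'scene2.png')
print(w2p(t,o['eef_pos']),w2p(s,o['eef_pos']))
cv2.imwrite('pics/both.png',cv2.resize(a[100:260,150:360],None,fx=3.7,fy=3.7,interpolation=cv2.INTER_CUBIC)[:,:,::-1])
```

```text
scene handle top [0.5341 0.0211 0.207 ]
scene corner L [ 0.5507 -0.0821  0.012 ]
scene corner bottom [0.6098 0.0911 0.012 ]
scene corner right [0.5108 0.1278 0.012 ]
pred scene [262.3 141.3] top [253.2 166.6]
pred scene [269.5 144.9] top [246.6 162.7]
scene trivet [ 0.5595 -0.2781  0.012 ] wrist trivet [ 0.5538 -0.2593  0.012 ]
tcp [0.53317673 0.03141398 0.30069718] [254.5224719  257.13198086] cam [0.55856385 0.10215281 0.42416837]
[246.65138254 150.66569074] [269.57400312  95.9328931 ]
```

View pics/both.png

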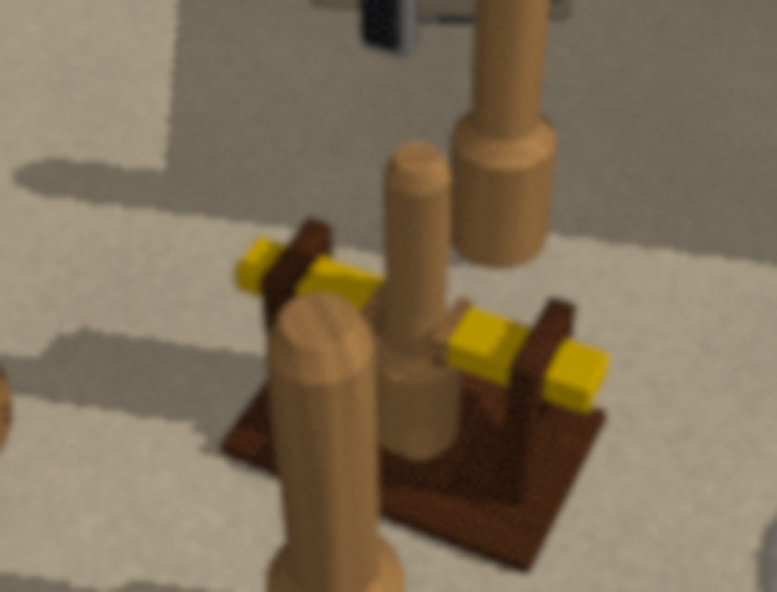

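This crop shows the correct masher in the stand, handle top at crop(418,160), with the gripper still above. Top and scene cameras agree on about (0.530, 0.021). The arm was still settling during the wrist look, so I'll let it settle and then recheck.

Call:
arm_command --rows '[{"tx":0,"ty":0,"tz":0,"spin":0},{"tx":0,"ty":0,"tz":0,"spin":0},{"tx":0,"ty":0,"tz":0,"spin":0},{"tx":0,"ty":0,"tz":0,"spin":0},{"tx":0,"ty":0,"tz":0,"spin":0}]'

```text
t: 3.17
eef_pos: [0.529, 0.0196, 0.3005]
orientation: [0.0, 0.821, 0.571, -0.0]
ft_force: [0.3, 0.6, 0.8]
width: 1.005
gripper_force: 0.0
```

Run:
```python
from h import *
plan([.530,.021,.162],np.radians(69.95-90))
ci=camera_info('wrist');w=snapshot('wrist');save(w,'w2.png')
a=cv2.imread('pics/w1.png',0)[60:260,205:310]
r=cv2.matchTemplate(cv2.imread('pics/w2.png',0),a,cv2.TM_CCOEFF_NORMED);_,s,_,p=cv2.minMaxLoc(r);print(s,p)
d=np.array(p)-(205,60);print('handle',p2w(ci,258+d[0],192+d[1],.207))
C=np.array([p2w(ci,*(np.array(q)+d),.012) for q in [(217,91.5),(297.5,91.5),(293.5,212),(220.5,211.5)]]);print(C.mean(0))
```

```text
t 3.1667 eef [0.529  0.0196 0.3005] tool x [ 0.348  0.938 -0.   ] z [ 0. -0. -1.]
shift mm [  1.7   0.4 138.5]
spin (about tool z, down) -0.005099979751090888
0.9966123104095459 (205, 58)
handle [0.53403884 0.02470379 0.207     ]
[0.5335109  0.02029098 0.012     ]
```

With the arm at rest the views agree, with the stand centre at about (0.531, 0.021). Descend and grip.

Call:
arm_command --rows '[{"tx":0.5,"ty":0,"tz":18,"spin":-0.005},{"tx":0.5,"ty":0,"tz":18,"spin":0},{"tx":0.5,"ty":0,"tz":18,"spin":0},{"tx":0.5,"ty":0,"tz":18,"spin":0},{"tx":0,"ty":0,"tz":18,"spin":0}]'

```text
t: 3.63
eef_pos: [0.5299, 0.0222, 0.2097]
orientation: [0.0, 0.819, 0.574, 0.0]
ft_force: [-0.6, -0.1, 0.2]
width: 0.999
gripper_force: 0.0
```

Call:
arm_command --rows '[{"tx":0,"ty":0,"tz":14,"spin":0},{"tx":0,"ty":0,"tz":12,"spin":0},{"tx":0,"ty":0,"tz":10,"spin":0},{"tx":0,"ty":0,"tz":8,"spin":0},{"tx":0,"ty":0,"tz":4,"spin":0}]'

```text
t: 4.05
eef_pos: [0.5296, 0.0223, 0.1615]
orientation: [-0.0, 0.819, 0.574, -0.0]
ft_force: [-0.5, -0.4, -0.1]
width: 1.002
gripper_force: 0.0
```

Call:
arm_command --rows '[{"tx":0,"ty":0,"tz":0,"spin":0},{"tx":0,"ty":0,"tz":0,"spin":0},{"tx":0,"ty":0,"tz":0,"spin":0},{"tx":0,"ty":0,"tz":0,"spin":0},{"tx":0,"ty":0,"tz":0,"spin":0}]' --fingers 0 --force 30

```text
t: 4.47
eef_pos: [0.5307, 0.0225, 0.163]
orientation: [0.001, 0.819, 0.574, 0.001]
ft_force: [-0.0, 0.6, -0.5]
width: 0.364
gripper_force: 29.8
```

Call:
arm_command --rows '[{"tx":0,"ty":0,"tz":0,"spin":0},{"tx":0,"ty":0,"tz":0,"spin":0},{"tx":0,"ty":0,"tz":0,"spin":0},{"tx":0,"ty":0,"tz":0,"spin":0},{"tx":0,"ty":0,"tz":0,"spin":0}]'

```text
t: 4.88
eef_pos: [0.5307, 0.0226, 0.163]
orientation: [0.001, 0.819, 0.574, 0.001]
ft_force: [0.6, -0.2, 6.2]
width: 0.368
gripper_force: 30.4
```

Gripped: 0.366 × 85 mm is about 31 mm, which matches the 32 mm handle. Rock towards +y.

Call:
arm_command --rows '[{"tx":3,"ty":0,"tz":-0.2,"spin":0},{"tx":3,"ty":0,"tz":-0.2,"spin":0},{"tx":3,"ty":0,"tz":-0.2,"spin":0},{"tx":3,"ty":0,"tz":-0.2,"spin":0},{"tx":3,"ty":0,"tz":-0.2,"spin":0}]'

```text
t: 5.3
eef_pos: [0.5335, 0.0294, 0.1634]
orientation: [0.003, 0.82, 0.572, -0.004]
ft_force: [-2.1, -14.1, 7.9]
width: 0.364
gripper_force: 30.1
```

Call:
arm_command --rows '[{"tx":3,"ty":0,"tz":-0.2,"spin":0},{"tx":3,"ty":0,"tz":-0.2,"spin":0},{"tx":3,"ty":0,"tz":-0.2,"spin":0},{"tx":2,"ty":0,"tz":-0.2,"spin":0},{"tx":0,"ty":0,"tz":0,"spin":0}]'

```text
t: 5.72
eef_pos: [0.5372, 0.04, 0.1637]
orientation: [0.003, 0.82, 0.572, -0.005]
ft_force: [-0.7, -13.5, 4.8]
width: 0.365
gripper_force: 29.9
```

Run:
```python
from h import *
plan([.5307,.0226,.163]); o=observe();print(o['ft_force'],o['ft_torque'],o['gripper_force'])
b=snapshot('wrist')
cv2.imwrite('pics/w3.png',b[60:384,130:380,::-1])
```

```text
t 5.7167 eef [0.5372 0.04   0.1637] tool x [ 0.345  0.939 -0.01 ] z [-0.005 -0.009 -1.   ]
shift mm [-18.5  -0.1   0.9]
[ -0.71132583 -13.47639803   4.7745748 ] [-3.04022454e+00  1.68485211e-01 -2.79072149e-03] 29.873370230197906
```

View pics/w3.png

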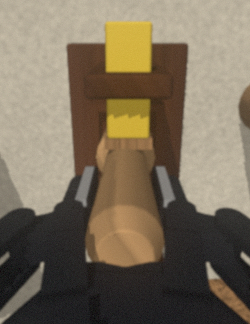

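The handle leans towards the +y jaw (crop (130,140)), which is partly pushed out. The arm yields about 7 mm under load, so I'll command more. After that I'll rock the other way.

Call:
arm_command --rows '[{"tx":2,"ty":0,"tz":-0.2,"spin":0},{"tx":2,"ty":0,"tz":-0.2,"spin":0},{"tx":2,"ty":0,"tz":-0.2,"spin":0},{"tx":2,"ty":0,"tz":-0.2,"spin":0},{"tx":0,"ty":0,"tz":0,"spin":0}]'

```text
t: 6.18
eef_pos: [0.54, 0.0496, 0.164]
orientation: [0.001, 0.82, 0.573, -0.003]
ft_force: [0.5, -7.1, -1.0]
width: 0.371
gripper_force: 29.9
```

Call:
arm_command --rows '[{"tx":-5,"ty":0,"tz":0.2,"spin":0},{"tx":-5,"ty":0,"tz":0.2,"spin":0},{"tx":-5,"ty":0,"tz":0.2,"spin":0},{"tx":-5,"ty":0,"tz":0.2,"spin":0},{"tx":-5,"ty":0,"tz":0.2,"spin":0}]'

```text
t: 6.6
eef_pos: [0.5362, 0.0391, 0.166]
orientation: [-0.002, 0.818, 0.576, 0.007]
ft_force: [0.6, 16.5, 15.0]
width: 0.369
gripper_force: 31.4
```

Call:
arm_command --rows '[{"tx":-4,"ty":0,"tz":0,"spin":0},{"tx":-4,"ty":0,"tz":0,"spin":0},{"tx":-3,"ty":0,"tz":0,"spin":0},{"tx":-3,"ty":0,"tz":0,"spin":0},{"tx":-3,"ty":0,"tz":0,"spin":0}]'

```text
t: 7.02
eef_pos: [0.5316, 0.0252, 0.168]
orientation: [-0.002, 0.817, 0.576, 0.009]
ft_force: [-0.4, 17.3, 25.2]
width: 0.365
gripper_force: 32.2
```

Run:
```python
from h import *
plan([.5307,.0226,.163]); o=observe();print(o['ft_force'],o['gripper_force'])
```

```text
t 7.0167 eef [0.5316 0.0252 0.168 ] tool x [0.335 0.942 0.016] z [ 0.012  0.013 -1.   ]
shift mm [-2.8 -0.   4.9]
[-0.37157039 17.33081112 25.22019388] 32.19466254115105
```

The arm reads an unexpected 25 N upwards, so I'll look before going on.

Run:
```python
from h import *
a=snapshot('scene')[70:270,180:350]; w=snapshot('wrist')[60:384,130:380]
print(observe()['eef_pos'],observe()['ft_force'])
A=cv2.resize(a,(476,560),interpolation=cv2.INTER_CUBIC);W=cv2.resize(w,(324,420))
m=np.zeros((560,800,3),np.uint8);m[:,:476]=A;m[:420,476:]=W;save(m,'m1.png')
```

```text
[0.53136109 0.02448489 0.16805468] [ 0.49086042 15.58693163 22.98959908]
```

View pics/m1.png

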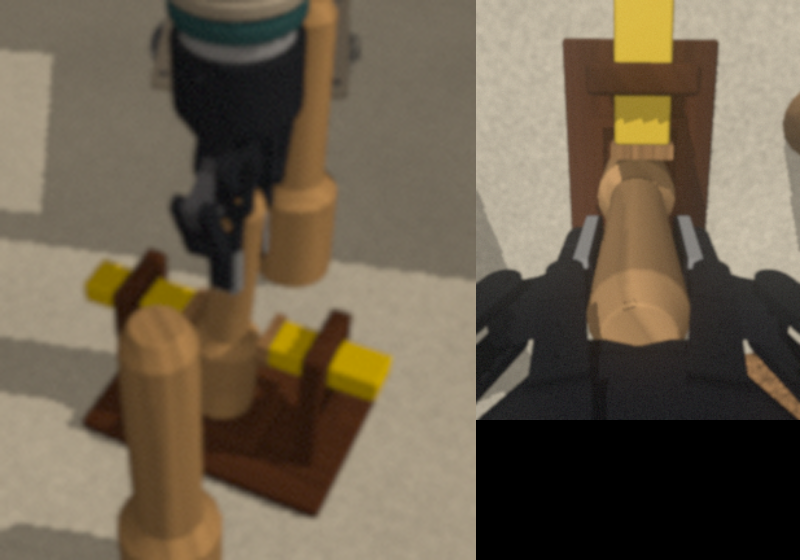

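The masher is still tilted towards +y in the pads. Its foot has slid towards -y and probably caught on the rim. The left jaw is well back, so I'll relax the load and open a little so the masher can right itself. Then I'll regrip for the second rock.

Call:
arm_command --rows '[{"tx":3,"ty":0,"tz":-1,"spin":0},{"tx":3,"ty":0,"tz":-1,"spin":0},{"tx":3,"ty":0,"tz":-1,"spin":0},{"tx":2,"ty":0,"tz":0,"spin":0},{"tx":0,"ty":0,"tz":0,"spin":0}]'

```text
t: 7.53
eef_pos: [0.5323, 0.0272, 0.1678]
orientation: [0.0, 0.818, 0.575, 0.002]
ft_force: [2.0, 4.8, 7.3]
width: 0.366
gripper_force: 30.8
```

Call:
arm_command --rows '[{"tx":0,"ty":0,"tz":0,"spin":0},{"tx":0,"ty":0,"tz":0,"spin":0},{"tx":0,"ty":0,"tz":0,"spin":0},{"tx":0,"ty":0,"tz":0,"spin":0},{"tx":0,"ty":0,"tz":0,"spin":0}]' --fingers 60

```text
t: 7.95
eef_pos: [0.5304, 0.0247, 0.1665]
orientation: [-0.0, 0.819, 0.574, -0.001]
ft_force: [0.6, 0.6, 0.4]
width: 0.602
gripper_force: 0.0
```

Call:
arm_command --rows '[{"tx":0,"ty":0,"tz":0,"spin":0},{"tx":0,"ty":0,"tz":0,"spin":0},{"tx":0,"ty":0,"tz":0,"spin":0},{"tx":0,"ty":0,"tz":0,"spin":0},{"tx":0,"ty":0,"tz":0,"spin":0}]'

```text
t: 8.37
eef_pos: [0.5309, 0.0253, 0.1669]
orientation: [0.0, 0.819, 0.574, -0.0]
ft_force: [-0.0, -0.3, 0.5]
width: 0.598
gripper_force: 0.0
```

Run:
```python
from h import *
plan([.5307,.0226,.163])
a=snapshot('scene')[70:270,180:350]; w=snapshot('wrist')[60:384,130:380]
A=cv2.resize(a,(476,560),interpolation=cv2.INTER_CUBIC);W=cv2.resize(w,(324,420))
m=np.zeros((560,800,3),np.uint8);m[:,:476]=A;m[:420,476:]=W;save(m,'m2.png')
```

```text
t 8.3667 eef [0.5309 0.0253 0.1669] tool x [ 0.341  0.94  -0.   ] z [ 0. -0. -1.]
shift mm [-2.6  0.7  3.9]
```

View pics/m2.png

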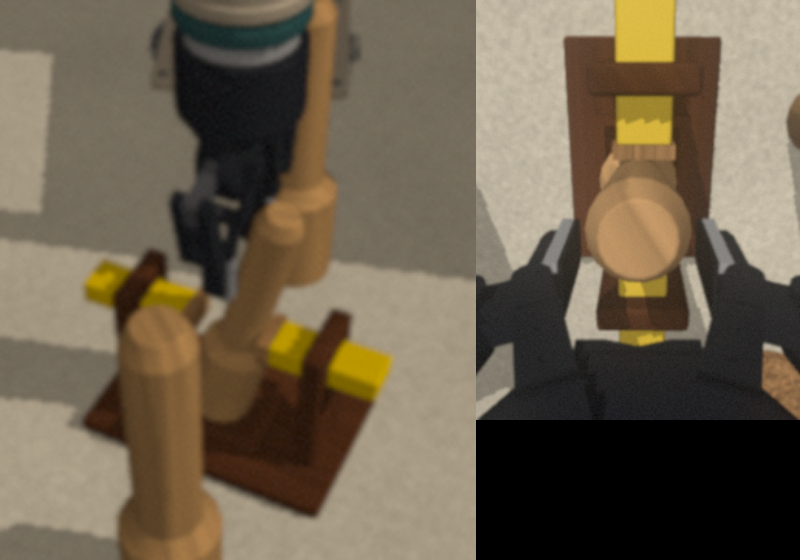

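The masher now leans on the pushed-back left jaw (top at scene≈(281,148), wrist≈(254,241)), with its foot apparently on the -y rim. I'll measure the lean and both jaws.

Run:
```python
from h import *
s=camera_info('scene');w=camera_info('wrist')
Rz=R.from_euler('z',69.95-90,degrees=True).as_matrix();c=np.array([.5305,.021,0])
loc=lambda P:(Rz.T@(P-c)*1000).round(1)
for z in(.195,.2,.205,.21): print(z,'wrist',loc(p2w(w,254.2,241,z)),'scene',loc(p2w(s,280.7,147.9,z)))
print('tcp',loc(np.array(observe()['eef_pos'])))
print('foot bottom-front',loc(p2w(s,180+228/2.8,70+420/2.8,.015)))
# jaw outer ends: yellow mask in scene before/after, extreme along bar direction
d=w2p(s,c+Rz@[0,.09,.098])-w2p(s,c+Rz@[0,-.09,.098]);L=np.linalg.norm(d);d/=L;print('px/mm',L/180)
for f in('scene.png','now'):
    im=cv2.imread('pics/scene.png') if f!='now' else snapshot('scene')[:,:,::-1].copy()
    if f=='now': cv2.imwrite('pics/scene3.png',im)
    h=cv2.inRange(cv2.cvtColor(im,cv2.COLOR_BGR2HSV),(22,150,80),(35,255,255));h[:150]=0;h[230:]=0;h[:,:190]=0;h[:,340:]=0
    ys,xs=np.nonzero(h);t=(np.c_[xs,ys]-w2p(s,c+Rz@[0,0,.098]))@d;print(f,len(t),t.min(),np.percentile(t,[2,98]),t.max())
```

```text
0.195 wrist [ -1.2  28.9 195. ] scene [-11.5  29.5 195. ]
0.2 wrist [ -1.2  31.6 200. ] scene [ -5.9  31.7 200. ]
0.205 wrist [ -1.2  34.3 205. ] scene [ -0.4  33.8 205. ]
0.21 wrist [ -1.2  37.  210. ] scene [  5.2  36.  210. ]
tcp [ -1.1   4.2 166.9]
foot bottom-front [16.5  6.5 15. ]
px/mm 0.4940563124683395
scene.png 830 -50.43629333999818 [-48.25358499  51.53370162] 52.946348970303426
now 846 -54.221581949572986 [-51.70817574  56.7806784 ] 58.32440968049361
```

The numbers, in the stand's frame:
- **Lean:** the top is at y≈+33 mm and the tilt is about 12°. The foot is near y≈-9 mm, so its -y edge is on the rim.
- **Jaws:** left is back about 10.5 mm and right about 7 mm.

I'll grip where the masher leans, drag it +y so the foot drops off the rim, and release so it stands up.

Call:
arm_command --rows '[{"tx":4,"ty":0,"tz":0,"spin":0},{"tx":5,"ty":0,"tz":0,"spin":0},{"tx":5,"ty":0,"tz":0,"spin":0},{"tx":4,"ty":0,"tz":0,"spin":0},{"tx":2,"ty":0,"tz":0,"spin":0}]'

```text
t: 8.93
eef_pos: [0.5381, 0.0454, 0.167]
orientation: [-0.0, 0.818, 0.575, 0.0]
ft_force: [-0.5, 0.5, -0.3]
width: 0.598
gripper_force: 0.0
```

Call:
arm_command --rows '[{"tx":0,"ty":0,"tz":0,"spin":0},{"tx":0,"ty":0,"tz":0,"spin":0},{"tx":0,"ty":0,"tz":0,"spin":0},{"tx":0,"ty":0,"tz":0,"spin":0},{"tx":0,"ty":0,"tz":0,"spin":0}]' --fingers 0 --force 30

```text
t: 9.35
eef_pos: [0.5379, 0.0442, 0.1671]
orientation: [0.0, 0.819, 0.574, 0.0]
ft_force: [-0.1, 0.8, 1.7]
width: 0.367
gripper_force: 29.6
```

Call:
arm_command --rows '[{"tx":2,"ty":0,"tz":0,"spin":0},{"tx":2,"ty":0,"tz":0,"spin":0},{"tx":2,"ty":0,"tz":0,"spin":0},{"tx":2,"ty":0,"tz":0,"spin":0},{"tx":2,"ty":0,"tz":0,"spin":0}]'

```text
t: 9.77
eef_pos: [0.54, 0.0502, 0.1666]
orientation: [0.001, 0.819, 0.573, -0.003]
ft_force: [-1.1, -5.4, 2.0]
width: 0.364
gripper_force: 29.7
```

Call:
arm_command --rows '[{"tx":2,"ty":0,"tz":0,"spin":0},{"tx":0,"ty":0,"tz":0,"spin":0},{"tx":0,"ty":0,"tz":0,"spin":0},{"tx":0,"ty":0,"tz":0,"spin":0},{"tx":0,"ty":0,"tz":0,"spin":0}]'

```text
t: 10.18
eef_pos: [0.5407, 0.0524, 0.1665]
orientation: [0.001, 0.819, 0.573, -0.002]
ft_force: [-2.3, -6.0, 0.8]
width: 0.359
gripper_force: 29.6
```

Run:
```python
from h import *
s=camera_info('scene');w=camera_info('wrist')
Rz=R.from_euler('z',69.95-90,degrees=True).as_matrix();c=np.array([.5305,.021,0])
print('tcp',(Rz.T@(observe()['eef_pos']-c)*1000).round(1))
a=snapshot('scene');W=snapshot('wrist');save(a,'scene4.png');save(W,'w4.png')
# candidate models drawn: tilt about x by th, foot centre y0; +y edge at z=.012
m=cv2.resize(a[110:230,190:330],None,fx=4,fy=4,interpolation=cv2.INTER_CUBIC)
for y0,th,col in((0,12.4,(255,0,0)),(-9,16,(0,0,255))):
    t=np.radians(th); ax=np.array([0,np.sin(t),np.cos(t)]);e=np.array([0,np.cos(t),-np.sin(t)])
    O=np.array([0,y0/1000+.025,.012])-.025*e
    for P,Q in((O-.025*e,O+.025*e),(O+.025*e,O+.064*ax+.025*e),(O-.025*e,O+.064*ax-.025*e),(O+.08*ax+.016*e,O+.185*ax+.016*e),(O+.08*ax-.016*e,O+.185*ax-.016*e)):
        p,q=[(4*(w2p(s,c+Rz@X)-(190,110))).astype(int) for X in(P,Q)];cv2.line(m,tuple(map(int,p)),tuple(map(int,q)),col,1)
save(m,'m3.png')
```

```text
tcp [ -1.2  33.  166.5]
```

View pics/m3.png

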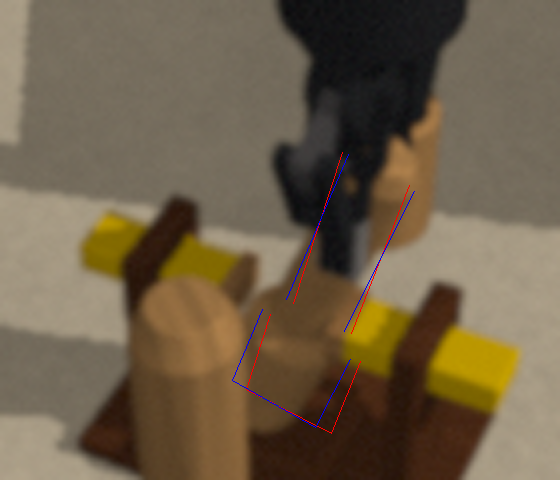

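The model overlay (blue fits) shows the masher only tilted further, to about 16°, with its foot still at y≈-10 mm. With the fingers closing along x, the pads resist the tilt, and I can't tilt the tool. A better way is to turn the gripper 90° so the fingers close along the stand's y. The pads then push the handle freely, and closing on it stands it upright.

```bash
python3 -c "
from h import *
print(observe()['qpos'].round(3))"
```

```text
[ 0.033  0.602 -0.277  1.892  0.253  0.685 -0.745]
```

Call:
arm_command --rows '[{"tx":0,"ty":0,"tz":0,"spin":0},{"tx":0,"ty":0,"tz":0,"spin":0},{"tx":0,"ty":0,"tz":0,"spin":0},{"tx":0,"ty":0,"tz":0,"spin":0},{"tx":0,"ty":0,"tz":0,"spin":0}]' --fingers 100

```text
t: 10.7
eef_pos: [0.5419, 0.0559, 0.167]
orientation: [-0.0, 0.819, 0.574, 0.0]
ft_force: [-0.2, -0.3, 0.4]
width: 0.997
gripper_force: 0.0
```

Call:
arm_command --rows '[{"tx":0,"ty":0,"tz":-10,"spin":0},{"tx":0,"ty":0,"tz":-20,"spin":0},{"tx":0,"ty":0,"tz":-20,"spin":0},{"tx":0,"ty":0,"tz":-20,"spin":0},{"tx":0,"ty":0,"tz":-20,"spin":0}]'

```text
t: 11.12
eef_pos: [0.5418, 0.0556, 0.2586]
orientation: [0.0, 0.819, 0.574, 0.0]
ft_force: [0.5, -0.3, 0.0]
width: 0.999
gripper_force: 0.0
```

Call:
arm_command --rows '[{"tx":0,"ty":0,"tz":0,"spin":0.12},{"tx":0,"ty":0,"tz":0,"spin":0.12},{"tx":0,"ty":0,"tz":0,"spin":0.12},{"tx":0,"ty":0,"tz":0,"spin":0.12},{"tx":0,"ty":0,"tz":0,"spin":0.12}]'

```text
t: 11.53
eef_pos: [0.5419, 0.0557, 0.2579]
orientation: [-0.0, 0.953, 0.304, 0.001]
ft_force: [0.3, -0.1, -0.6]
width: 1.0
gripper_force: 0.0
```

Call:
arm_command --rows '[{"tx":0,"ty":0,"tz":0,"spin":0.12},{"tx":0,"ty":0,"tz":0,"spin":0.12},{"tx":0,"ty":0,"tz":0,"spin":0.12},{"tx":0,"ty":0,"tz":0,"spin":0.12},{"tx":0,"ty":0,"tz":0,"spin":0.12}]'

```text
t: 11.95
eef_pos: [0.5419, 0.0558, 0.2578]
orientation: [-0.0, 1.0, 0.009, 0.0]
ft_force: [0.1, -0.3, 0.1]
width: 1.001
gripper_force: 0.0
```

Call:
arm_command --rows '[{"tx":0,"ty":0,"tz":0,"spin":0.12},{"tx":0,"ty":0,"tz":0,"spin":0.12},{"tx":0,"ty":0,"tz":0,"spin":0.12},{"tx":0,"ty":0,"tz":0,"spin":0},{"tx":0,"ty":0,"tz":0,"spin":0}]'

```text
t: 12.37
eef_pos: [0.5419, 0.0558, 0.2575]
orientation: [-0.0, 0.986, -0.166, 0.0]
ft_force: [0.4, -0.2, -0.7]
width: 1.001
gripper_force: 0.0
```

Run:
```python
from h import *
Rz=R.from_euler('z',69.95-90,degrees=True).as_matrix();c=np.array([.5305,.021,0])
plan(c+Rz@[0,.040,.167],np.radians(69.95));print('local',(Rz.T@(observe()['eef_pos']-c)*1000).round(1))
w=camera_info('wrist');W=snapshot('wrist');save(W,'w5.png')
# wood blob nearest to predicted handle top
for y,z in((.045,.205),(.040,.205),(.035,.205)): print(y,w2p(w,c+Rz@[0,y,z]).round(1))
p=w2p(w,c+Rz@[0,.04,.205]).astype(int)
m=np.zeros((386,514),np.uint8);im=cv2.imread('pics/w5.png').copy();seed=tuple(map(int,p))
n,_,mm,r=cv2.floodFill(im,m,seed,255,(4,4,4),(4,4,4));print('seed',seed,'blob',n,r)
cv2.imwrite('pics/c5.png',cv2.imread('pics/w5.png'))
```

```text
t 12.3667 eef [0.5419 0.0558 0.2575] tool x [ 0.945 -0.327  0.001] z [ 0.001  0.    -1.   ]
shift mm [ 1.3 -3.3 90.5]
spin (about tool z, down) 0.016613609318315348
local [ -1.2  36.6 257.5]
0.045 [242.1 215.6]
0.04 [249.2 215.7]
0.035 [256.3 215.8]
seed (249, 215) blob 1 (249, 215, 1, 1)
```

Run:
```python
from h import *
im=cv2.imread('pics/w5.png');h=cv2.cvtColor(im,cv2.COLOR_BGR2HSV)
wood=cv2.inRange(h,(5,60,60),(20,200,255))
n,l,s,c=cv2.connectedComponentsWithStats(wood)
for i in range(1,n):
    if s[i,4]>300: print(s[i],c[i].round(0))
for v in (150,170,190,205,220,235,250,265):
    xs=np.nonzero(wood[v,150:360])[0]+150; print(v,(xs.min(),xs.max(),len(xs)) if len(xs) else None)
```

```text
[ 229    0   67   65 3558] [262.  28.]
[ 447    2   65  119 5956] [484.  67.]
[  211   114   160   124 10722] [278. 166.]
[ 271  250   54   88 3215] [296. 290.]
150 (np.int64(213), np.int64(357), 80)
170 (np.int64(214), np.int64(359), 86)
190 (np.int64(214), np.int64(359), 118)
205 (np.int64(233), np.int64(359), 61)
220 (np.int64(230), np.int64(272), 43)
235 (np.int64(240), np.int64(259), 20)
250 (np.int64(286), np.int64(297), 12)
265 (np.int64(271), np.int64(311), 41)
```

The handle top is at wrist (251,217), so y≈+39 mm in the stand's frame, inside the open fingers. Descend around it, bring it to the middle and close so the pads stand it up.

Call:
arm_command --rows '[{"tx":1.3,"ty":0,"tz":20,"spin":0.017},{"tx":0,"ty":0,"tz":20,"spin":0},{"tx":0,"ty":0,"tz":20,"spin":0},{"tx":0,"ty":0,"tz":20,"spin":0},{"tx":0,"ty":0,"tz":10,"spin":0}]'

```text
t: 12.83
eef_pos: [0.5419, 0.055, 0.1651]
orientation: [0.0, 0.985, -0.175, -0.001]
ft_force: [-0.8, -0.2, 0.2]
width: 1.002
gripper_force: 0.0
```

Call:
arm_command --rows '[{"tx":0,"ty":0,"tz":0,"spin":0},{"tx":0,"ty":0,"tz":0,"spin":0},{"tx":0,"ty":0,"tz":0,"spin":0},{"tx":0,"ty":0,"tz":0,"spin":0},{"tx":0,"ty":0,"tz":0,"spin":0}]' --fingers 62

```text
t: 13.25
eef_pos: [0.5437, 0.0549, 0.168]
orientation: [-0.0, 0.984, -0.176, 0.001]
ft_force: [0.1, -1.4, 0.0]
width: 0.615
gripper_force: 0.3
```

Call:
arm_command --rows '[{"tx":0,"ty":6,"tz":0,"spin":0},{"tx":0,"ty":7,"tz":0,"spin":0},{"tx":0,"ty":7,"tz":0,"spin":0},{"tx":0,"ty":7,"tz":0,"spin":0},{"tx":0,"ty":5,"tz":0,"spin":0}]'

```text
t: 13.67
eef_pos: [0.5322, 0.0245, 0.1674]
orientation: [-0.0, 0.984, -0.177, 0.001]
ft_force: [0.8, 5.1, 6.2]
width: 0.616
gripper_force: 1.3
```

Call:
arm_command --rows '[{"tx":0,"ty":0,"tz":0,"spin":0},{"tx":0,"ty":0,"tz":0,"spin":0},{"tx":0,"ty":0,"tz":0,"spin":0},{"tx":0,"ty":0,"tz":0,"spin":0},{"tx":0,"ty":0,"tz":0,"spin":0}]' --fingers 0 --force 40

```text
t: 14.08
eef_pos: [0.5338, 0.0254, 0.1689]
orientation: [-0.001, 0.984, -0.176, 0.002]
ft_force: [0.3, 3.6, 12.5]
width: 0.393
gripper_force: 36.2
```

```bash
cat >> h.py <<'E'
Rz=R.from_euler('z',69.95-90,degrees=True).as_matrix();c0=np.array([.5305,.021,0])
def stat():
    o=observe();print('t',o['t'],'local',(Rz.T@(o['eef_pos']-c0)*1000).round(1),'F',(Rz.T@o['ft_force']).round(1),'w mm',o['width']*85,'zaxis',(Rz.T@rot(o['orientation'])[:,2]).round(3))
def jaws(n):
    s=camera_info('scene');d=w2p(s,c0+Rz@[0,.09,.098])-w2p(s,c0+Rz@[0,-.09,.098]);d/=np.linalg.norm(d)
    im=snapshot('scene');save(im,n);r=[]
    for f in('scene.png',n):
        h=cv2.inRange(cv2.cvtColor(cv2.imread('pics/'+f),cv2.COLOR_BGR2HSV),(22,150,80),(35,255,255));h[:150]=0;h[230:]=0;h[:,:190]=0;h[:,340:]=0
        ys,xs=np.nonzero(h);t=(np.c_[xs,ys]-w2p(s,c0+Rz@[0,0,.098]))@d;r.append([t.min(),t.max()])
    print('jaw right/left mm',(r[0][0]-r[1][0])/.475,(r[1][1]-r[0][1])/.51)
E
python3 -c "
from h import *
stat();jaws('s6.png')"
```

```text
t 14.0833 local [  1.6   5.3 168.9] F [-1.   3.5 12.5] w mm 33.392938848820684 zaxis [ 0.004  0.003 -1.   ]
jaw right/left mm 6.6572451185093415 10.545217078804281
```

The handle is nearly upright now (33 mm between the pads). Centre it, release so the foot seats, then rock to -y with the open pads.

Call:
arm_command --rows '[{"tx":0,"ty":1,"tz":-2,"spin":0},{"tx":0,"ty":1,"tz":-1,"spin":0},{"tx":0,"ty":1,"tz":0,"spin":0},{"tx":0,"ty":1,"tz":0,"spin":0},{"tx":0,"ty":0,"tz":0,"spin":0}]'

```text
t: 14.55
eef_pos: [0.5301, 0.0206, 0.1695]
orientation: [0.0, 0.984, -0.177, -0.0]
ft_force: [-0.1, -1.2, -1.9]
width: 0.364
gripper_force: 41.7
```

Call:
arm_command --rows '[{"tx":0,"ty":0,"tz":0,"spin":0},{"tx":0,"ty":0,"tz":0,"spin":0},{"tx":0,"ty":0,"tz":0,"spin":0},{"tx":0,"ty":0,"tz":0,"spin":0},{"tx":0,"ty":0,"tz":0,"spin":0}]' --fingers 62

```text
t: 14.97
eef_pos: [0.5306, 0.0213, 0.1699]
orientation: [-0.0, 0.984, -0.176, 0.0]
ft_force: [-0.4, -0.3, 0.1]
width: 0.616
gripper_force: 0.0
```

Run:
```python
from h import *
stat();jaws('s7.png')
w=camera_info('wrist');save(snapshot('wrist'),'w7.png')
h=cv2.inRange(cv2.cvtColor(cv2.imread('pics/w7.png'),cv2.COLOR_BGR2HSV),(5,60,60),(20,200,255))
for y in(-10,0,10): print(y,w2p(w,c0+Rz@[0,y/1000,.207]).round(1))
for v in range(200,290,10):
    xs=np.nonzero(h[v,180:330])[0]+180;print(v,(xs.min(),xs.max(),len(xs)) if len(xs) else None)
```

```text
t 14.9667 local [ -0.    0.3 169.9] F [-0.2 -0.4  0.1] w mm 52.33619639343928 zaxis [ 0.  0. -1.]
jaw right/left mm 6.6572451185093415 10.545217078804281
-10 [279.6 310.7]
0 [253.9 310.7]
10 [228.1 310.8]
200 (np.int64(207), np.int64(298), 92)
210 (np.int64(208), np.int64(297), 90)
220 (np.int64(208), np.int64(296), 89)
230 (np.int64(207), np.int64(304), 72)
240 (np.int64(184), np.int64(281), 54)
250 (np.int64(227), np.int64(283), 57)
260 (np.int64(225), np.int64(285), 61)
270 (np.int64(222), np.int64(287), 66)
280 (np.int64(220), np.int64(289), 70)
```

The masher stands upright and centred again (handle column ≈ 254). Rock it to -y with the open pads.

Call:
arm_command --rows '[{"tx":0,"ty":4,"tz":0,"spin":0},{"tx":0,"ty":4,"tz":0,"spin":0},{"tx":0,"ty":3,"tz":0,"spin":0},{"tx":0,"ty":3,"tz":0,"spin":0},{"tx":0,"ty":3,"tz":0,"spin":0}]'

```text
t: 15.48
eef_pos: [0.5246, 0.0049, 0.17]
orientation: [-0.0, 0.984, -0.176, 0.0]
ft_force: [-0.6, -0.3, 0.4]
width: 0.621
gripper_force: 0.1
```

Call:
arm_command --rows '[{"tx":0,"ty":4,"tz":0,"spin":0},{"tx":0,"ty":4,"tz":0,"spin":0},{"tx":0,"ty":4,"tz":0,"spin":0},{"tx":0,"ty":4,"tz":0,"spin":0},{"tx":0,"ty":4,"tz":0,"spin":0}]'

```text
t: 15.9
eef_pos: [0.5214, -0.0085, 0.1714]
orientation: [-0.004, 0.985, -0.175, 0.003]
ft_force: [6.1, 12.9, 7.5]
width: 0.62
gripper_force: 7.4
```

```bash
python3 -c "
from h import *
stat();jaws('s8.png')"
```

```text
t 15.9 local [  1.5 -30.8 171.4] F [ 1.3 14.2  7.5] w mm 52.70046614727464 zaxis [ 0.005  0.009 -1.   ]
jaw right/left mm 8.649502281443459 10.545217078804281
```

Right jaw at about 8.6 mm; push further.

Call:
arm_command --rows '[{"tx":0,"ty":3,"tz":0,"spin":0},{"tx":0,"ty":3,"tz":0,"spin":0},{"tx":0,"ty":2,"tz":0,"spin":0},{"tx":0,"ty":2,"tz":0,"spin":0},{"tx":0,"ty":0,"tz":0,"spin":0}]'

```text
t: 16.37
eef_pos: [0.5155, -0.0213, 0.1704]
orientation: [-0.001, 0.984, -0.176, 0.001]
ft_force: [1.9, 6.7, 3.1]
width: 0.62
gripper_force: 3.6
```

```bash
python3 -c "
from h import *
stat();jaws('s9.png')"
```

```text
t 16.3667 local [  0.4 -44.9 170.4] F [-0.5  7.   3.1] w mm 52.74074825206443 zaxis [ 0.002  0.003 -1.   ]
jaw right/left mm 10.641759444377573 10.545217078804281
```

Both jaws are now back about 10.5 mm, with the foot down. Return to the centre and close the fingers.

Call:
arm_command --rows '[{"tx":0,"ty":-8,"tz":0,"spin":0},{"tx":0,"ty":-9,"tz":0,"spin":0},{"tx":0,"ty":-9,"tz":0,"spin":0},{"tx":0,"ty":-9,"tz":0,"spin":0},{"tx":0,"ty":-9,"tz":0,"spin":0}]'

```text
t: 16.83
eef_pos: [0.5294, 0.019, 0.1696]
orientation: [0.0, 0.984, -0.176, -0.0]
ft_force: [-0.8, -1.1, -0.1]
width: 0.618
gripper_force: 0.6
```

Call:
arm_command --rows '[{"tx":0,"ty":-3,"tz":4,"spin":0},{"tx":0,"ty":0,"tz":2,"spin":0},{"tx":0,"ty":0,"tz":0,"spin":0},{"tx":0,"ty":0,"tz":0,"spin":0},{"tx":0,"ty":0,"tz":0,"spin":0}]'

```text
t: 17.25
eef_pos: [0.5305, 0.0215, 0.1637]
orientation: [0.0, 0.984, -0.176, -0.0]
ft_force: [-1.3, -2.3, 1.1]
width: 0.622
gripper_force: 0.0
```

Run:
```python
from h import *
stat();jaws('s10.png')
save(snapshot('wrist'),'w10.png')
h=cv2.inRange(cv2.cvtColor(cv2.imread('pics/w10.png'),cv2.COLOR_BGR2HSV),(5,60,60),(20,200,255))
for v in range(230,290,10):
    xs=np.nonzero(h[v,180:330])[0]+180;print(v,(xs.min(),xs.max(),len(xs)) if len(xs) else None)
```

```text
t 17.25 local [ -0.2   0.4 163.7] F [-0.4 -2.6  1.1] w mm 52.89887708839974 zaxis [-0. -0. -1.]
jaw right/left mm 10.641759444377573 10.545217078804281
230 (np.int64(203), np.int64(329), 84)
240 (np.int64(184), np.int64(286), 58)
250 (np.int64(231), np.int64(290), 60)
260 (np.int64(232), np.int64(295), 64)
270 (np.int64(233), np.int64(300), 68)
280 (np.int64(233), np.int64(306), 74)
```

It leans slightly; closing the pads will straighten it. Then lift gently at first.

Call:
arm_command --rows '[{"tx":0,"ty":0,"tz":0,"spin":0},{"tx":0,"ty":0,"tz":0,"spin":0},{"tx":0,"ty":0,"tz":0,"spin":0},{"tx":0,"ty":0,"tz":0,"spin":0},{"tx":0,"ty":0,"tz":0,"spin":0}]' --fingers 0 --force 40

```text
t: 17.77
eef_pos: [0.53, 0.0214, 0.1634]
orientation: [0.0, 0.984, -0.176, -0.001]
ft_force: [0.3, -0.1, -1.9]
width: 0.365
gripper_force: 37.7
```

Call:
arm_command --rows '[{"tx":0,"ty":0,"tz":-2,"spin":0},{"tx":0,"ty":0,"tz":-2,"spin":0},{"tx":0,"ty":0,"tz":-2,"spin":0},{"tx":0,"ty":0,"tz":0,"spin":0},{"tx":0,"ty":0,"tz":0,"spin":0}]'

```text
t: 18.18
eef_pos: [0.5306, 0.0212, 0.1701]
orientation: [-0.0, 0.984, -0.176, 0.0]
ft_force: [0.4, 0.2, -0.9]
width: 0.365
gripper_force: 37.6
```

```bash
python3 -c "
from h import *
stat();jaws('s11.png')"
```

```text
t 18.1833 local [  0.    0.2 170.1] F [ 0.3  0.3 -0.9] w mm 30.98355928187324 zaxis [ 0.  0. -1.]
jaw right/left mm 10.641759444377573 10.545217078804281
```

Call:
arm_command --rows '[{"tx":0,"ty":0,"tz":-5,"spin":0},{"tx":0,"ty":0,"tz":-5,"spin":0},{"tx":0,"ty":0,"tz":-5,"spin":0},{"tx":0,"ty":0,"tz":-5,"spin":0},{"tx":0,"ty":0,"tz":-5,"spin":0}]'

```text
t: 18.65
eef_pos: [0.5307, 0.0212, 0.1957]
orientation: [-0.0, 0.984, -0.176, 0.0]
ft_force: [-0.1, -0.2, -2.3]
width: 0.364
gripper_force: 37.6
```

Call:
arm_command --rows '[{"tx":0,"ty":0,"tz":-7,"spin":0},{"tx":0,"ty":0,"tz":-7,"spin":0},{"tx":0,"ty":0,"tz":-7,"spin":0},{"tx":0,"ty":0,"tz":-7,"spin":0},{"tx":0,"ty":0,"tz":-7,"spin":0}]'

```text
t: 19.07
eef_pos: [0.5306, 0.0212, 0.2308]
orientation: [-0.0, 0.984, -0.176, 0.0]
ft_force: [0.3, 0.2, -2.0]
width: 0.367
gripper_force: 37.6
```

Call:
arm_command --rows '[{"tx":0,"ty":0,"tz":-16,"spin":0},{"tx":0,"ty":0,"tz":-16,"spin":0},{"tx":0,"ty":0,"tz":-16,"spin":0},{"tx":0,"ty":0,"tz":-16,"spin":0},{"tx":0,"ty":0,"tz":-16,"spin":0}]'

```text
t: 19.48
eef_pos: [0.5303, 0.0212, 0.3112]
orientation: [-0.0, 0.984, -0.176, 0.0]
ft_force: [-0.4, 0.1, -2.0]
width: 0.361
gripper_force: 37.6
```

Run:
```python
from h import *
stat();jaws('s12.png');plan([.5525,-.279,.31])
s=camera_info('scene');t=camera_info('top')
# trivet from the scene picture too
b=cv2.imread('pics/s12.png');h=cv2.cvtColor(b,cv2.COLOR_BGR2HSV);m=cv2.inRange(h,(5,90,40),(20,255,200));m[:,:80]=0;m[:,165:]=0;m[:180]=0;m[250:]=0
e=cv2.fitEllipse(cv2.convexHull(np.argwhere(m)[:,::-1].astype(np.int32)));print(e,p2w(s,*e[0],.012))
```

```text
t 19.4833 local [-2.000e-01  1.000e-01  3.112e+02] F [-0.4 -0.1 -2. ] w mm 30.706492005532937 zaxis [ 0.  0. -1.]
jaw right/left mm 10.641759444377573 10.545217078804281
t 19.5333 eef [0.5322 0.0212 0.3142] tool x [ 0.938 -0.347  0.005] z [ 0.006  0.001 -1.   ]
shift mm [123.2 274.5   4.2]
((121.45394897460938, 214.22836303710938), (47.92527389526367, 64.5225601196289), 70.8487319946289) [ 0.56026049 -0.27906811  0.012     ]
```

It came out cleanly, with the wrist reading 2 N of weight. Carry it over to the trivet.

Call:
arm_command --rows '[{"tx":6,"ty":12,"tz":-1,"spin":0},{"tx":12,"ty":26,"tz":-1,"spin":0},{"tx":12,"ty":27,"tz":0,"spin":0},{"tx":12,"ty":27,"tz":0,"spin":0},{"tx":12,"ty":27,"tz":0,"spin":0}]'

```text
t: 19.95
eef_pos: [0.5397, -0.1103, 0.3118]
orientation: [-0.0, 0.984, -0.176, -0.0]
ft_force: [1.1, 0.7, -2.3]
width: 0.363
gripper_force: 37.7
```

Call:
arm_command --rows '[{"tx":12,"ty":27,"tz":0,"spin":0},{"tx":12,"ty":27,"tz":0,"spin":0},{"tx":12,"ty":27,"tz":0,"spin":0},{"tx":12,"ty":27,"tz":0,"spin":0},{"tx":12,"ty":27,"tz":0,"spin":0}]'

```text
t: 20.37
eef_pos: [0.5491, -0.2579, 0.3116]
orientation: [-0.0, 0.984, -0.176, -0.0]
ft_force: [-0.1, 0.1, -1.3]
width: 0.363
gripper_force: 37.7
```

Call:
arm_command --rows '[{"tx":8,"ty":14,"tz":0,"spin":0},{"tx":2,"ty":6,"tz":0,"spin":0},{"tx":0,"ty":0,"tz":0,"spin":0},{"tx":0,"ty":0,"tz":0,"spin":0},{"tx":0,"ty":0,"tz":0,"spin":0}]'

```text
t: 20.78
eef_pos: [0.5521, -0.2764, 0.3117]
orientation: [-0.001, 0.985, -0.175, -0.0]
ft_force: [-0.3, 0.2, -1.9]
width: 0.361
gripper_force: 37.6
```

Run:
```python
from h import *
plan([.5525,-.279,.167])
a=snapshot('scene');w=snapshot('wrist');s=camera_info('scene')
m=np.zeros((560,800,3),np.uint8);m[:,:400]=cv2.resize(a[90:286,60:200],(400,560));m[:300,400:]=cv2.resize(w,(400,300));save(m,'m4.png')
P=observe()['eef_pos'];print('foot pred crop px',(w2p(s,P-[0,0,.151])-(60,90))*400/140,'grip',(w2p(s,P)-(60,90))*400/140)
```

```text
t 20.7833 eef [ 0.5521 -0.2764  0.3117] tool x [ 0.939 -0.345 -0.001] z [-0.     0.002 -1.   ]
shift mm [  1.3   2.5 144.7]
foot pred crop px [123.65982162 199.95189625] grip [47.94120503  0.3004432 ]
```

View pics/m4.png

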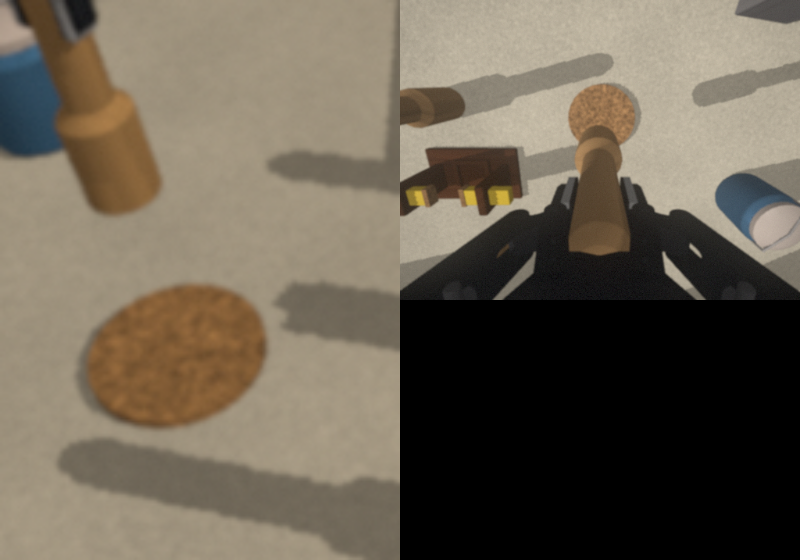

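The masher hangs upright above the trivet, its foot at crop (120,192) against a predicted (124,200), with the trivet at crop (177,355). It's on target, so lower it.

Call:
arm_command --rows '[{"tx":1,"ty":2,"tz":20,"spin":0},{"tx":0,"ty":0,"tz":28,"spin":0},{"tx":0,"ty":0,"tz":28,"spin":0},{"tx":0,"ty":0,"tz":28,"spin":0},{"tx":0,"ty":0,"tz":20,"spin":0}]'

```text
t: 21.3
eef_pos: [0.5515, -0.2791, 0.1858]
orientation: [-0.001, 0.985, -0.175, -0.001]
ft_force: [-0.7, -0.4, -1.7]
width: 0.363
gripper_force: 37.6
```

Call:
arm_command --rows '[{"tx":0,"ty":0,"tz":8,"spin":0},{"tx":0,"ty":0,"tz":4,"spin":0},{"tx":0,"ty":0,"tz":2,"spin":0},{"tx":0,"ty":0,"tz":1,"spin":0},{"tx":0,"ty":0,"tz":1,"spin":0}]'

```text
t: 21.72
eef_pos: [0.553, -0.2813, 0.1733]
orientation: [0.0, 0.984, -0.176, 0.001]
ft_force: [-0.8, 0.1, -1.1]
width: 0.364
gripper_force: 37.6
```

Call:
arm_command --rows '[{"tx":0,"ty":0,"tz":1,"spin":0},{"tx":0,"ty":0,"tz":1,"spin":0},{"tx":0,"ty":0,"tz":1,"spin":0},{"tx":0,"ty":0,"tz":0,"spin":0},{"tx":0,"ty":0,"tz":0,"spin":0}]'

```text
t: 22.13
eef_pos: [0.5521, -0.281, 0.169]
orientation: [0.0, 0.984, -0.176, 0.0]
ft_force: [-0.6, 0.3, -2.2]
width: 0.363
gripper_force: 37.6
```

Call:
arm_command --rows '[{"tx":0,"ty":0,"tz":1,"spin":0},{"tx":0,"ty":0,"tz":1,"spin":0},{"tx":0,"ty":0,"tz":1,"spin":0},{"tx":0,"ty":0,"tz":1,"spin":0},{"tx":0,"ty":0,"tz":0,"spin":0}]'

```text
t: 22.55
eef_pos: [0.5519, -0.2809, 0.1646]
orientation: [-0.0, 0.984, -0.176, -0.0]
ft_force: [-0.6, 0.6, -1.4]
width: 0.363
gripper_force: 37.6
```

Call:
arm_command --rows '[{"tx":0,"ty":0,"tz":1,"spin":0},{"tx":0,"ty":0,"tz":1,"spin":0},{"tx":0,"ty":0,"tz":0,"spin":0},{"tx":0,"ty":0,"tz":0,"spin":0},{"tx":0,"ty":0,"tz":0,"spin":0}]'

```text
t: 22.97
eef_pos: [0.5521, -0.281, 0.1629]
orientation: [-0.0, 0.984, -0.176, 0.0]
ft_force: [-0.0, 0.1, -1.2]
width: 0.364
gripper_force: 37.6
```

No contact yet; keep going down slowly.

Call:
arm_command --rows '[{"tx":0,"ty":0,"tz":1,"spin":0},{"tx":0,"ty":0,"tz":1,"spin":0},{"tx":0,"ty":0,"tz":0,"spin":0},{"tx":0,"ty":0,"tz":0,"spin":0},{"tx":0,"ty":0,"tz":0,"spin":0}]'

```text
t: 23.38
eef_pos: [0.5521, -0.281, 0.1609]
orientation: [-0.0, 0.984, -0.176, 0.0]
ft_force: [0.6, 0.3, -0.7]
width: 0.366
gripper_force: 37.6
```

Call:
arm_command --rows '[{"tx":0,"ty":0,"tz":1,"spin":0},{"tx":0,"ty":0,"tz":1,"spin":0},{"tx":0,"ty":0,"tz":0,"spin":0},{"tx":0,"ty":0,"tz":0,"spin":0},{"tx":0,"ty":0,"tz":0,"spin":0}]'

```text
t: 23.8
eef_pos: [0.5521, -0.281, 0.1589]
orientation: [0.0, 0.984, -0.176, 0.0]
ft_force: [0.1, 0.2, -1.5]
width: 0.364
gripper_force: 37.6
```

Call:
arm_command --rows '[{"tx":0,"ty":0,"tz":1,"spin":0},{"tx":0,"ty":0,"tz":1,"spin":0},{"tx":0,"ty":0,"tz":0,"spin":0},{"tx":0,"ty":0,"tz":0,"spin":0},{"tx":0,"ty":0,"tz":0,"spin":0}]'

```text
t: 24.22
eef_pos: [0.5521, -0.281, 0.1569]
orientation: [-0.0, 0.984, -0.176, 0.0]
ft_force: [0.6, 0.0, -2.1]
width: 0.362
gripper_force: 37.6
```

Call:
arm_command --rows '[{"tx":0,"ty":0,"tz":1,"spin":0},{"tx":0,"ty":0,"tz":1,"spin":0},{"tx":0,"ty":0,"tz":0,"spin":0},{"tx":0,"ty":0,"tz":0,"spin":0},{"tx":0,"ty":0,"tz":0,"spin":0}]'

```text
t: 24.63
eef_pos: [0.5523, -0.2811, 0.156]
orientation: [0.0, 0.984, -0.176, 0.001]
ft_force: [-0.7, -0.4, 4.8]
width: 0.365
gripper_force: 38.2
```

Run:
```python
from h import *
stat();s=camera_info('scene');a=snapshot('scene');save(a,'s20.png')
# rows of the masher silhouette: wood vs trivet by column through the foot
P=np.array([.5521,-.281,0])
for z in(.012,.022,.076,.15): print(z,w2p(s,P+[0,0,z]).round(1))
top=cv2.imread('pics/s20.png');h=cv2.cvtColor(top,cv2.COLOR_BGR2HSV)
u=int(round(w2p(s,P+[0,0,.02])[0]))
for v in range(170,250,3): print(v,h[v,u].tolist(),end=' ')
```

```text
t 24.6333 local [ 124.1 -276.3  156. ] F [-0.5 -0.6  4.8] w mm 30.983912714911877 zaxis [ 0.001  0.    -1.   ]
0.012 [121.9 211.3]
0.022 [120.6 208.3]
0.076 [113.6 190.9]
0.15 [102.9 164.1]
170 [19, 55, 158] 173 [19, 56, 160] 176 [19, 52, 161] 179 [19, 52, 161] 182 [17, 81, 148] 185 [16, 145, 149] 188 [16, 145, 167] 191 [16, 142, 172] 194 [16, 147, 167] 197 [16, 144, 143] 200 [15, 144, 138] 203 [16, 143, 134] 206 [16, 145, 130] 209 [16, 142, 126] 212 [15, 145, 125] 215 [16, 140, 126] 218 [17, 145, 121] 221 [15, 151, 115] 224 [15, 152, 121] 227 [15, 154, 124] 230 [15, 150, 134] 233 [15, 145, 128] 236 [15, 151, 132] 239 [16, 88, 142] 242 [19, 53, 163] 245 [19, 55, 163] 248 [19, 52, 138]
```

Contact: the vertical force went from -2 to +5 N at z = 0.156. Hold, ease off, release, and back off upward.

Call:
arm_command --rows '[{"tx":0,"ty":0,"tz":-0.5,"spin":0},{"tx":0,"ty":0,"tz":0,"spin":0},{"tx":0,"ty":0,"tz":0,"spin":0},{"tx":0,"ty":0,"tz":0,"spin":0},{"tx":0,"ty":0,"tz":0,"spin":0}]'

```text
t: 25.1
eef_pos: [0.5523, -0.2811, 0.1559]
orientation: [0.0, 0.984, -0.176, 0.0]
ft_force: [-0.7, 0.9, 5.8]
width: 0.366
gripper_force: 38.2
```

Call:
arm_command --rows '[{"tx":0,"ty":0,"tz":0,"spin":0},{"tx":0,"ty":0,"tz":0,"spin":0},{"tx":0,"ty":0,"tz":0,"spin":0},{"tx":0,"ty":0,"tz":0,"spin":0},{"tx":0,"ty":0,"tz":0,"spin":0}]' --fingers 100

```text
t: 25.52
eef_pos: [0.552, -0.281, 0.1552]
orientation: [-0.0, 0.984, -0.176, -0.0]
ft_force: [0.2, 0.3, 0.3]
width: 0.994
gripper_force: 0.0
```

Call:
arm_command --rows '[{"tx":0,"ty":0,"tz":-5,"spin":0},{"tx":0,"ty":0,"tz":-15,"spin":0},{"tx":0,"ty":0,"tz":-20,"spin":0},{"tx":0,"ty":0,"tz":-20,"spin":0},{"tx":0,"ty":0,"tz":-20,"spin":0}]'

```text
t: 25.93
eef_pos: [0.552, -0.281, 0.2365]
orientation: [0.0, 0.984, -0.176, -0.0]
ft_force: [0.6, -0.4, -0.3]
width: 1.0
gripper_force: 0.0
```

Call:
arm_command --rows '[{"tx":0,"ty":0,"tz":-20,"spin":0},{"tx":0,"ty":0,"tz":-15,"spin":0},{"tx":0,"ty":0,"tz":-10,"spin":0},{"tx":0,"ty":0,"tz":0,"spin":0},{"tx":0,"ty":0,"tz":0,"spin":0}]'

```text
t: 26.35
eef_pos: [0.5521, -0.2809, 0.2805]
orientation: [0.0, 0.984, -0.176, 0.0]
ft_force: [0.9, -0.4, 0.0]
width: 0.999
gripper_force: 0.0
```

Run:
```python
from h import *
stat();s=camera_info('scene');t=camera_info('top');a=snapshot('scene');save(a,'s21.png');save(snapshot('top'),'t21.png')
P=np.array([.5521,-.281,0])
# silhouette overlap: project upright masher model on the trivet, compare with wood mask above the trivet
h=cv2.inRange(cv2.cvtColor(cv2.imread('pics/s21.png'),cv2.COLOR_BGR2HSV),(8,90,60),(20,255,255))
for z in(.10,.13,.16,.19):
    p=w2p(s,P+[0,0,.012+z]);v=int(round(p[1]));xs=np.nonzero(h[v,60:180])[0]+60;print(z,'pred',p.round(1),'seen',(xs.min()+xs.max())/2 if len(xs) else None,len(xs))
```

```text
t 26.35 local [ 123.8 -276.2  280.5] F [ 1. -0.  0.] w mm 84.90698706782979 zaxis [ 0.  0. -1.]
0.1 pred [108.6 178.4] seen 109.5 16
0.13 pred [104.1 167.2] seen 105.0 17
0.16 pred [ 99.5 155.4] seen 100.5 18
0.19 pred [ 94.6 142.9] seen 97.0 17
```

The masher stands upright and free on the trivet, its silhouette within 1 to 2.5 px of the upright model. Hand in.

```bash
python3 -c "
from plant import job_done
print(job_done())"
```

```text
the job is handed in; nothing more can be done
None
```

The masher was rocked to both sides, with each jaw measured about 10 mm back. It was then lifted out, set down upright near the middle of the cork trivet and released, and the job is handed in; no verdict was returned.

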